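# Load the idle channel of a test rack

## Robot

A 6-joint arm with a two-finger parallel gripper is mounted at the origin on the work surface. World frame = base frame: x ahead of the robot, y to its left, z up, the work surface at z = 0. Lengths are in m, angles in rad, forces in N, time in s.
With the tool pointing down it reaches from about 0.375 to 0.9 m from the base axis. Payload 3.1 kg.
Tool frame: the origin (TCP) lies at the very end of the fingers, on their centre line; the grasp point (between the pads) lies 19 mm behind it; x points along the fingers, z is the direction in which the jaws open and shut, and the axes are right-handed (so a half turn about x gives the same grasp; the last joint's range is limited). The gripper opens to 85 mm and grips with 20 to 120 N. Pads are 22 mm wide; open, the fingers measure 114 mm over their backs; the gripper's body (76 mm by 85 mm) begins 54 mm behind the grasp point. The pads swing forward as they close: fully open they stand 13 mm farther back than shut.
Start: joints at [1.089, 0.527, 1.433, -0, 1.181, -0.178], TCP at [0.186, 0.597, 0.231] pointing down, gripper open.
Joint ranges: [-3.08, 3.08], [-0.75, 2.2], [0.22, 2.44], [-1.43, 4.57], [0, 2.65], [-2.85, 2.85]. Speed limits (rad/s): [2.79, 2.79, 3.14, 3.14, 3.14, 3.14].

## Interface

Orientations are given as a unit quaternion [x, y, z, w].
In Python, from station import manip, viewer, job gives the robot as it stands.
- The arm moves only by the tool move_arm, never from a script. Its argument "deltas" is one flat list of numbers, 7 for each row, row after row: the finger opening in mm, from 0 to 85.4, then the shift along the tool's x, y, z in mm, then the turn, a rotation vector about the tool's x, y, z in degrees. In form: [jaw, tx, ty, tz, rx, ry, rz, jaw, tx, ty, tz, rx, ry, rz, ...]. A call has 1 to 10 rows; each row shifts and turns the commanded pose from where the row before left it, along the tool's axes as they then stand; what a row does not reach is not made up. A row lasts 1/10 s, in which the tool goes at most 50 mm and 8.59 degrees, less where a joint would pass 70% of its speed; a pose out of reach is approached as far as the arm can. A call is refused whole if a number of a shift passes 50 or a number of a turn 8.59, either way. A call with a gripper value outside its range is refused whole. The fingers move at their own pace and stop on an object; "force" is the grip in N (left out, the last holds). Time passes only in rows, so rows that do not move let the fingers close. It gives the time, the measured TCP pose, the force and the opening at its end, in the units of the state.
- manip.sense(): the state, without advancing time (a new reading comes with each control period).
- viewer.snapshot(name): name is "side" or "top"; returns a dict with "image" (384x512x3 uint8, red, green, blue), "depth" (384x512 float32, m along the optical axis (not along the pixel's ray), 0 where there is no reading), "fovy" (degrees; the focal length in pixels is half the picture's height over the tangent of half this angle, whatever the lens; pixels are square), "cx", "cy" (the principal point, pixels), "R" (3x3) and "t" (3): a world point X has camera coordinates R X + t. Camera axes: x right, y down, z forward; pixel columns grow to the right and rows downward; lengths in m; the calibration is good to about 2 mm. A picture is of the moment at which its call begins.
- job.sign_off(): hands the job in, once; it reports no verdict.
The state is a dict: "t": time; "q": joint angles; "qd": joint speeds; "tau": joint torques, N m; "tcp_pos": TCP position; "tool_rot": TCP orientation; "force": force on the tool from outside, world axes, zero at the start; "ft_torque": the same for the moment, N m; "finger_gap": opening from 0.0 (shut) to 1.0 (fully open).
Only numpy, scipy, OpenCV 4.12 (cv2) and the standard library are available. Lean on these libraries where they do the work, as an engineer would, in place of code of your own. Each camera call takes 0.05 s, during which the arm holds its last target.

## Task

See which of the rack's three toggles is already off (leaning far over its white patch): its bay is the one to fill. First switch the whole bank off, for instance with one finger dragged along it; then lift the black module out of the yellow carrier, stand it on the rubber mat and let go to change your grip, and load it upright and centred, fully down, into the bay in line with the toggle that was off at the start. Leave the solder reel, the capacitor and the screwdriver alone, and never tip the module over.

Things in the scene. Friction and masses are not known exactly. Their poses are not given: they have to be found in the camera images.
- rack: Fixed aluminium base plate, 126 x 290 x 6 mm, carrying three identical channel stations side by side along its y axis, 90 mm apart. Origin on the table under the middle bay line; its x axis points from the bays to the toggles, y along the row.
- station_a: Fixed channel station, one of three alike whose order changes. Origin on the rack plate (6 mm above the table) under its bay; axes as the rack's. 4 mm floor; two blue cheeks (36 mm in x, 64 mm high) at y = +-33 to +-41 mm: bay 66 mm wide in y, open at both x sides. Behind it a black switch block (x = 54 to 90 mm, 28 mm high) bears its toggle, pivot at x = 72, y = 0, z = 30 mm.
- bay_a (a point): Centre of the floor of station_a's bay (4 mm above the station's origin, 10 mm above the table), axes as the station's. The module stands here with its 60 mm length along y.
- toggle_a (a joint): Toggle of station_a: steel stick, red ball (radius 6 mm) 35 mm from the pivot. 0 = ON, leaning 0.3 rad to the station's +y (green patch); 1.2 = OFF, leaning 0.9 rad to -y (white patch). Light; falls to the nearer end from upright. Ball top above the pivot: 39 mm ON, 41 upright, 28 OFF: a fingertip drawn to -y 30 to 36 mm above the pivots throws those ON and clears those OFF. One starts OFF.
- tip_a (a point): Centre of toggle_a's red ball; moves with the toggle.
- station_b: Fixed channel station, one of three alike whose order changes. Origin on the rack plate (6 mm above the table) under its bay; axes as the rack's. 4 mm floor; two blue cheeks (36 mm in x, 64 mm high) at y = +-33 to +-41 mm: bay 66 mm wide in y, open at both x sides. Behind it a black switch block (x = 54 to 90 mm, 28 mm high) bears its toggle, pivot at x = 72, y = 0, z = 30 mm.
- bay_b (a point): Centre of the floor of station_b's bay (4 mm above the station's origin, 10 mm above the table), axes as the station's. The module stands here with its 60 mm length along y.
- toggle_b (a joint): Toggle of station_b: steel stick, red ball (radius 6 mm) 35 mm from the pivot. 0 = ON, leaning 0.3 rad to the station's +y (green patch); 1.2 = OFF, leaning 0.9 rad to -y (white patch). Light; falls to the nearer end from upright. Ball top above the pivot: 39 mm ON, 41 upright, 28 OFF: a fingertip drawn to -y 30 to 36 mm above the pivots throws those ON and clears those OFF. One starts OFF.
- tip_b (a point): Centre of toggle_b's red ball; moves with the toggle.
- station_c: Fixed channel station, one of three alike whose order changes. Origin on the rack plate (6 mm above the table) under its bay; axes as the rack's. 4 mm floor; two blue cheeks (36 mm in x, 64 mm high) at y = +-33 to +-41 mm: bay 66 mm wide in y, open at both x sides. Behind it a black switch block (x = 54 to 90 mm, 28 mm high) bears its toggle, pivot at x = 72, y = 0, z = 30 mm.
- bay_c (a point): Centre of the floor of station_c's bay (4 mm above the station's origin, 10 mm above the table), axes as the station's. The module stands here with its 60 mm length along y.
- toggle_c (a joint): Toggle of station_c: steel stick, red ball (radius 6 mm) 35 mm from the pivot. 0 = ON, leaning 0.3 rad to the station's +y (green patch); 1.2 = OFF, leaning 0.9 rad to -y (white patch). Light; falls to the nearer end from upright. Ball top above the pivot: 39 mm ON, 41 upright, 28 OFF: a fingertip drawn to -y 30 to 36 mm above the pivots throws those ON and clears those OFF. One starts OFF.
- tip_c (a point): Centre of toggle_c's red ball; moves with the toggle.
- carrier: Fixed yellow carrier. Origin on the table under its centre. 4 mm floor, two upright walls (60 mm long in x, 6 mm thick, reaching 64 mm above the table) at y = +-21 to +-27 mm; open at both x ends. It stands left or right of the rack's near side.
- module: Black power module, box 60 (x) x 36 (y) x 56 (z) mm, about 0.25 kg, orange stripe, aluminium strips on top. Origin: centre of its underside. Starts upright on the carrier's floor, x along the carrier's x: there the walls leave only its end faces (60 mm apart) to grip; in a bay the cheeks leave only its side faces (36 mm apart).
- mat: Fixed black rubber mat, 100 x 100 x 2 mm, flat on the table; origin on the table under its centre. It lies on the other side from the carrier. The module is to stand inside its edges when let go.
- reel: Solder reel, grey ring 52 mm across, 30 mm high, loose; origin at its underside's centre. To be left alone.
- capacitor: Blue can capacitor standing upright, 28 mm across, 40 mm high, loose; origin at its underside's centre. To be left alone.
- driver: Screwdriver, 150 mm long, lying loose; to be left alone.
Mind the look-alikes: they are no part of the job. Leave any red look-alike of the module alone. There is more than one size of the carrier; the job needs the larger.

How it is judged:
By the outcome, as a careful person would: the job done as asked, in the order asked, and still so for the second after the job is handed in, with the robot touching nothing.
It also fails if it takes over 72 s, if anything falls off the work surface, if the arm or the gripper's body presses on something with over 40 N, if the wrist force passes 120 N, or if a joint passes its speed limit or range.

## Working session

There is one attempt and no reset: what is moved stays moved. The work goes in short steps, Python scripts to look and compute and a tool call to move; the robot and the scene stay as the last step left them, time stands still between calls to the robot, and variables do not carry over. Pictures are saved under pics/ and viewed, and the job is handed in when it is done.

Besides the shell and the picture viewer there is one more tool, called after "Emit:" as name(argument=value, ...), one argument or row to a line, values as JSON. move_arm: Moves the arm, as the interface text tells. Its arguments: {"type":"object","properties":{"deltas":{"type":"array"},"force":{"type":"number"}},"required":["deltas"]}

```bash
mkdir -p pics; ls
cat > h.py <<'E'
import numpy as np, cv2
from station import manip, viewer, job
def snap(n,name=None):
    s=viewer.snapshot(n)
    if name: cv2.imwrite(f'pics/{name}.png',s['image'][:,:,::-1])
    return s
def f(s): return s['image'].shape[0]/2/np.tan(np.radians(s['fovy'])/2)
def ray(s,u,v):
    d=np.array([(u-s['cx'])/f(s),(v-s['cy'])/f(s),1.]); R=np.array(s['R']);t=np.array(s['t'])
    return -R.T@t, R.T@d
def onz(s,u,v,z):
    o,d=ray(s,u,v); return o+d*(z-o[2])/d[2]
def proj(s,X):
    c=np.array(s['R'])@np.array(X)+np.array(s['t']); return np.array([s['cx']+f(s)*c[0]/c[2], s['cy']+f(s)*c[1]/c[2]])
def cloud(s):
    d=s['depth'];v,u=np.mgrid[:d.shape[0],:d.shape[1]]
    P=np.stack([(u-s['cx'])/f(s)*d,(v-s['cy'])/f(s)*d,d],-1)-np.array(s['t'])
    P=P@np.array(s['R']); P[d==0]=np.nan
    return P
def crop(s,u0,u1,v0,v1,k,name):
    im=s['image'][v0:v1,u0:u1,::-1]; cv2.imwrite(f'pics/{name}.png',cv2.resize(im,None,fx=k,fy=k,interpolation=cv2.INTER_CUBIC))
def st():
    x=manip.sense(); print('t',x['t'],'p',np.round(x['tcp_pos'],4),'r',np.round(x['tool_rot'],4),'F',np.round(x['force'],1),'gap',round(x['finger_gap'],3)); return x
E
python3 - <<'E'
from h import *
for n in('side','top'):
    s=snap(n,n+'0'); print(n,s['fovy'],s['cx'],s['cy'],np.round(s['R'],3).tolist(),np.round(s['t'],3))
x=st();print(x['q'])
E
```

```text
pics
side 42.93466012416887 256.43752888660214 191.48748180021084 [[0.915, -0.402, 0.022], [-0.223, -0.551, -0.804], [0.335, 0.731, -0.594]] [-0.475  0.199  1.091]
top 56.71112782669534 255.19970112261268 192.30040912655514 [[0.011, -1.0, -0.016], [-0.987, -0.008, -0.161], [0.161, 0.018, -0.987]] [0.011 0.524 0.959]
t 0.1 p [0.186  0.596  0.2304] r [-0.4192  0.5703  0.4185  0.5691] F [-1.1  0.5  0.2] gap 0.997
[ 1.08947656e+00  5.28390573e-01  1.43380639e+00  1.11196603e-05
  1.18138756e+00 -1.78476286e-01]
```

View pics/top0.png

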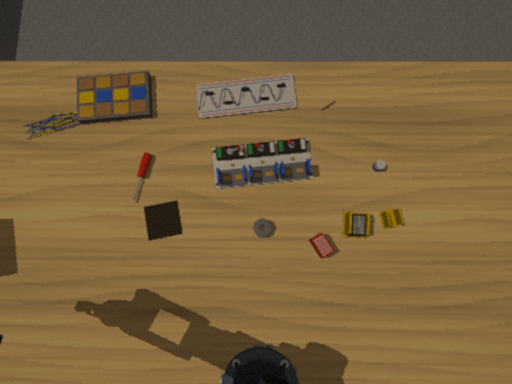

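View pics/side0.png

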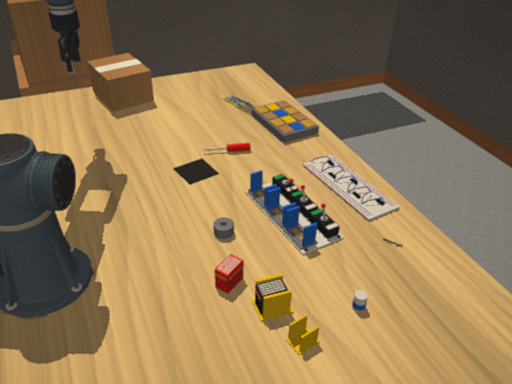

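Run:
```python
from h import *
s=snap('top'); crop(s,200,330,130,260,6,'t1'); crop(s,200,330,130,195,6,'t2');crop(s,300,420,190,270,6,'t3')
np.savez('top0.npz',**{k:np.array(v) for k,v in s.items()})
q=snap('side'); crop(q,235,350,160,260,6,'s2');crop(q,200,340,240,360,5,'s3')
np.savez('side0.npz',**{k:np.array(v) for k,v in q.items()})
```

```text
(no output)
```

View pics/t2.png

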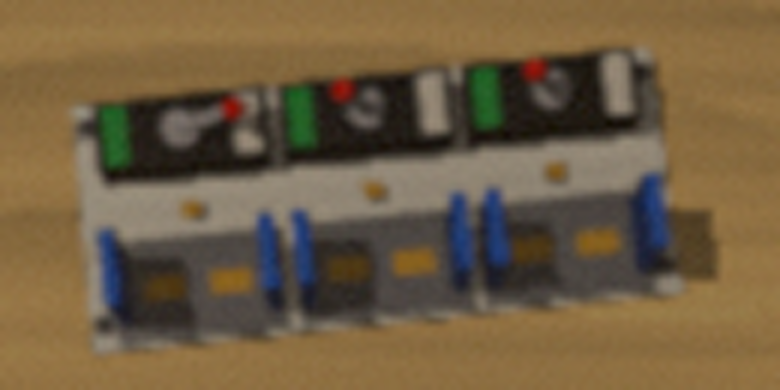

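View pics/t3.png

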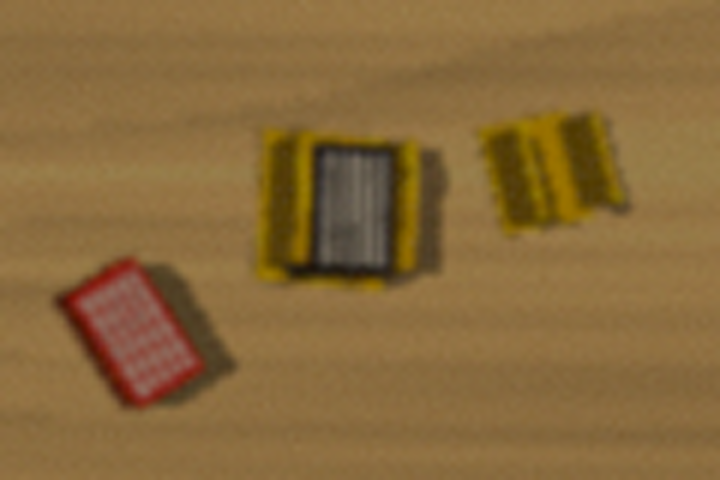

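View pics/s2.png

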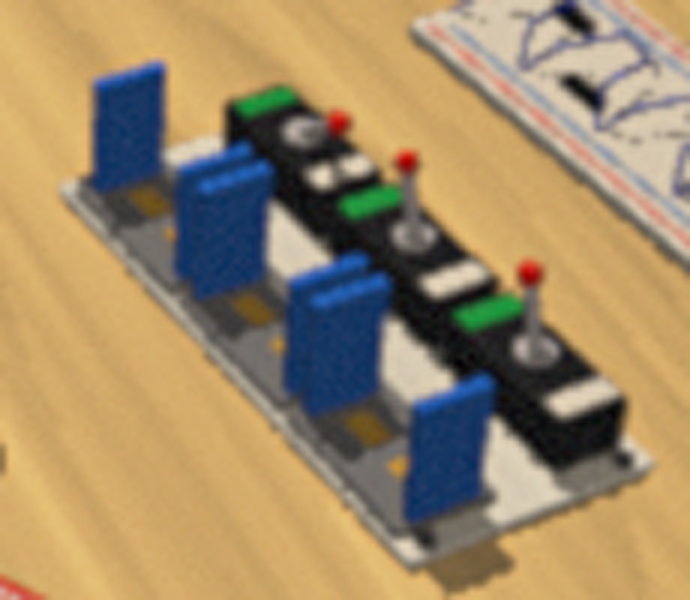

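View pics/s3.png

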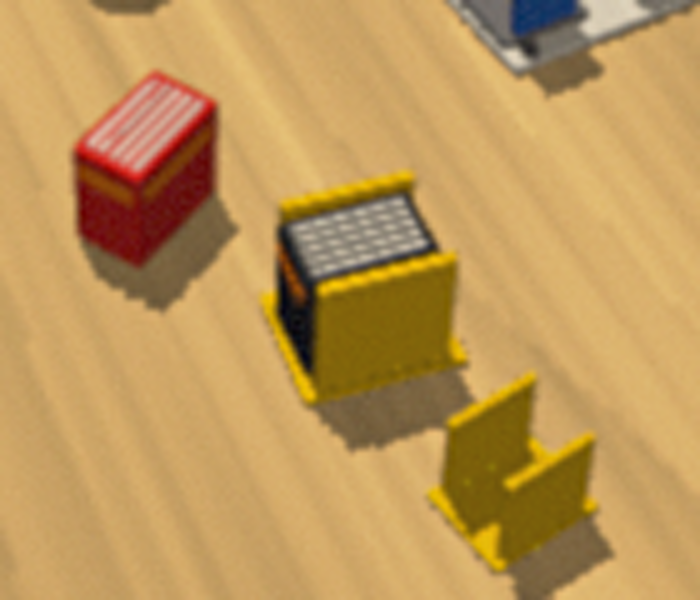

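Run:
```python
from h import *
for fn in('top0','side0'):
    s=dict(np.load(fn+'.npz')); P=cloud(s); hsv=cv2.cvtColor(s['image'],cv2.COLOR_RGB2HSV)
    H,S,V=[hsv[...,i].astype(int) for i in range(3)]
    X,Y,Z=P[...,0],P[...,1],P[...,2]
    print(fn,'valid',(s['depth']>0).mean(), 'table z',np.nanmedian(Z[(Z<.01)&(Z>-.02)]))
    def comps(name,m,amin=4):
        n,l,stt,c=cv2.connectedComponentsWithStats(m.astype(np.uint8))
        for i in range(1,n):
            if stt[i,4]>=amin:
                k=l==i; z=Z[k]; pts=np.argwhere(k)[:,::-1].astype(np.float32)
                print(name,'px',np.round(c[i],1),stt[i,4],'box',stt[i,:4],'xyz med',np.round(np.nanmedian(P[k],0),4),'z95',round(float(np.nanpercentile(z,95)),4))
    bl=(H>105)&(H<125)&(S>150)&(V>50)
    comps('blue',bl,8)
    comps('bluetop',bl&(Z>.062)&(Z<.085),2)
    ye=(H>20)&(H<32)&(S>170)&(V>80)
    comps('yellow',ye&(Z>.003),10)
    comps('yeltop',ye&(Z>.055)&(Z<.075),4)
    comps('red',((H<6)|(H>174))&(S>170)&(V>90),2)
    comps('green',(H>50)&(H<75)&(S>100),6)
    comps('dark',(V<45)&(X>.2),40)
```

```text
top0 valid 0.995941162109375 table z 0.00019643311541519103
blue px [138.2  92.4] 137 box [132  87  14  12] xyz med [0.8262 0.3711 0.0319] z95 0.0342
blue px [103.6  95.4] 144 box [97 90 14 12] xyz med [0.816  0.4739 0.0316] z95 0.0344
blue px [308.1 164.8] 24 box [306 160   5  11] xyz med [ 0.5994 -0.1297  0.0693] z95 0.0711
blue px [276.2 169. ] 21 box [275 163   3  12] xyz med [ 0.5847 -0.0412  0.0696] z95 0.0712
blue px [281.9 168.3] 27 box [281 163   3  11] xyz med [ 0.5879 -0.0577  0.0693] z95 0.0724
blue px [244.4 172.4] 20 box [244 167   2  11] xyz med [0.5744 0.0469 0.0702] z95 0.0712
blue px [250.4 172.4] 18 box [250 167   2  11] xyz med [0.5743 0.0305 0.07  ] z95 0.0715
blue px [218.3 175.2] 18 box [217 170   3  11] xyz med [0.5651 0.1189 0.0699] z95 0.0723
bluetop px [308.5 165.2] 19 box [307 160   4  11] xyz med [ 0.5964 -0.1299  0.0697] z95 0.0713
bluetop px [276.3 169. ] 19 box [275 163   3  12] xyz med [ 0.5847 -0.0412  0.0696] z95 0.0713
bluetop px [282.1 168. ] 23 box [281 163   3  11] xyz med [ 0.5881 -0.0578  0.07  ] z95 0.0725
bluetop px [244.4 172.4] 20 box [244
[... 4883 characters left out ...]
392 box [215 260  28  33] xyz med [ 0.3661 -0.1822  0.0295] z95 0.058
green px [278.6 176.8] 33 box [274 175  10   5] xyz med [0.6405 0.1244 0.0362] z95 0.0389
green px [296.  193.2] 48 box [291 191  11   6] xyz med [0.6499 0.035  0.0361] z95 0.0389
green px [315.5 211.6] 55 box [310 209  12   7] xyz med [ 0.6603 -0.0532  0.0356] z95 0.0387
dark px [75.  31.2] 229 box [70 11 10 50] xyz med [0.2074 0.5816 0.3651] z95 0.4045
dark px [195.6 171. ] 449 box [175 160  42  23] xyz med [0.4471 0.2841 0.004 ] z95 0.0066
dark px [306.9 209.7] 610 box [273 178  66  60] xyz med [ 0.6476 -0.0356  0.0314] z95 0.0372
dark px [258.9 301.5] 78 box [256 286   7  28] xyz med [ 0.4058 -0.2712  0.0339] z95 0.061
```

Run:
```python
from h import *
from scipy.optimize import least_squares
from scipy.spatial.transform import Rotation as Ro
T=dict(np.load('top0.npz')); Sd=dict(np.load('side0.npz'))
ch=[(-127,308.5,165.2),(-53,282.1,168.0),(-37,276.3,169),(37,250.4,172.4),(53,244.4,172.4),(127,218.3,175.2)]
obs=[]
for y,u,v in ch: obs.append(((0,y/1000,0),onz(T,u,v,.070)[:2]))
gr=[(-1,(0.6615,-.0568)),(0,(.6495,.0328)),(1,(.6406,.1225)),(-1,(.6603,-.0532)),(0,(.6499,.035)),(1,(.6405,.1244))]
def res(p):
    c,s=np.cos(p[2]),np.sin(p[2]); r=[]
    for m,w in obs: r+=[(p[0]+c*m[0]-s*m[1]-w[0]),(p[1]+s*m[0]+c*m[1]-w[1])]
    for k,w in gr:
        x,y=.072,k*.09+p[3]; r+=[(p[0]+c*x-s*y-w[0]),(p[1]+s*x+c*y-w[1])]
    return np.array(r)
o=least_squares(res,[.58,0,.12,.03]); print('rack',o.x, 'deg',np.degrees(o.x[2])); print(np.round(o.fun*1e3,1))
# balls two-view
def tri(a,b):
    o1,d1=ray(T,*a);o2,d2=ray(Sd,*b);A=np.stack([d1,-d2],1);k=np.linalg.lstsq(A,o2-o1,rcond=None)[0]
    return (o1+d1*k[0]+o2+d2*k[1])/2, np.linalg.norm(o1+d1*k[0]-o2-d2*k[1])
for a,b in [((238.1,147.4),(290.9,180.3)),((256.5,144.8),(302.2,186.8)),((288.8,141),(322.9,205.1))]:
    X,e=tri(a,b); c,s=np.cos(o.x[2]),np.sin(o.x[2]);d=X[:2]-o.x[:2]; print('ball',X,e,'rack',c*d[0]+s*d[1],-s*d[0]+c*d[1])
# module/carrier/mat from clouds
for s,nm in((T,'top'),(Sd,'side')):
    P=cloud(s);hsv=cv2.cvtColor(s['image'],cv2.COLOR_RGB2HSV).astype(int);H,S,V=hsv[...,0],hsv[...,1],hsv[...,2]
    X,Y,Z=P[...,0],P[...,1],P[...,2]
    box=(X>.38)&(X<.49)&(Y>-.32)&(Y<-.215)
    ye=(H>20)&(H<32)&(S>170)&(V>80)
    def rect(m,n,zz=None):
        m=cv2.morphologyEx(m.astype(np.uint8),cv2.MORPH_OPEN,np.ones((2,2),np.uint8))>0
        q=P[m][:,:2]; r=cv2.minAreaRect((q*1000).astype(np.float32)); print(nm,n,m.sum(),'zmed',np.round(np.median(P[m][:,2]),4),'mean',np.round(q.mean(0),4),'rect',np.round(r[0],1),np.round(r[1],1),round(r[2],1))
    rect(box&~ye&(Z>.052)&(S<120),'module top')
    rect(box&(Z>.05)&~ye,'module top any')
    rect(box&(Z>.055),'car+mod top')
    rect(box&ye&(Z>.055)&(Y>-.262),'wallL'); rect(box&ye&(Z>.055)&(Y<-.268),'wallR')
    rect((V<45)&(X>.37)&(X<.53)&(Y>.2)&(Y<.37),'mat')
    rect((Z>.015)&(X>.37)&(X<.49)&(Y>-.06)&(Y<.06),'reel')
R=Ro.from_quat(manip.sense()['tool_rot']).as_matrix(); print(R)
```

```text
rack [ 0.58159497 -0.00609811  0.11577219  0.03199957] deg 6.633258146815584
[ 0.1 -1.4  0.  -0.7  1.1 -0.9  2.7  1.2  1.   0.5  0.8  2.  -1.7  1.4
 -0.1  1.2 -1.6  0.9 -0.5 -2.2 -0.5 -1.  -1.5 -1. ]
ball [0.64862775 0.06553973 0.06003875] 0.000328741364376585 rack 0.07485920408171351 0.06341507664941669
ball [0.65359618 0.01323515 0.07191836] 0.0010043446709887618 rack 0.0737524820054087 0.010886706091836326
ball [ 0.66430412 -0.07662485  0.07329157] 0.0002532767779989325 rack 0.07400867882667943 -0.07960867243726293
top module top 242 zmed 0.0604 mean [ 0.4316 -0.2677] rect [ 432.  -266.9] [33.  53.2] 87.9
top module top any 316 zmed 0.0601 mean [ 0.4317 -0.2681] rect [ 432.2 -273.5] [57.5 55.3] 1.9
top car+mod top 441 zmed 0.0605 mean [ 0.4328 -0.2699] rect [ 437.  -278.5] [75.1 67.3] 87.4
top wallL 60 zmed 0.0626 mean [ 0.437 -0.245] rect [ 442.3 -246.6] [16.4 64.4] 75.5
top wallR 64 zmed 0.0634 mean [ 0.4343 -0.2974] rect [ 436.6 -302.2] [28.7 63.4] 82.0
top mat 1023 zmed nan mean [nan nan] rect [442.1 280.9] [92.4 91.4] 14.4
top reel 237 zmed nan mean [nan nan] rect [423.7  -8.5] [46.9 48.7] 0.5
side module top 349 zmed nan mean [nan nan] rect [ 456.1 -268.8] [99.1 31.1] 29.0
side module top any 397 zmed nan mean [nan nan] rect [ 462.1 -258. ] [114.1  41.8] 38.0
side car+mod top 674 zmed nan mean [nan nan] rect [ 470.6 -254.5] [129.1  53.9] 41.1
side wallL 113 zmed 0.0617 mean [ 0.4427 -0.2416] rect [ 464.5 -230.5] [101.8  33.1] 28.3
side wallR 169 zmed 0.0608 mean [ 0.438  -0.2903] rect [ 437.4 -290.1] [ 8.5 61. ] 85.2
side mat 407 zmed nan mean [nan nan] rect [nan nan] [0. 0.] 0.0
side reel 311 zmed nan mean [nan nan] rect [439.5  -1.4] [74.4 48.4] 18.4
[[-6.71199642e-04 -9.54511742e-01  2.98172575e-01]
 [-1.23296873e-03  2.98173205e-01  9.54510984e-01]
 [-9.99999015e-01  2.73029971e-04 -1.37701687e-03]]
```

Run:
```python
from h import *
T=dict(np.load('top0.npz')); Sd=dict(np.load('side0.npz'))
for s,nm in((T,'top'),(Sd,'side')):
    hsv=cv2.cvtColor(s['image'],cv2.COLOR_RGB2HSV).astype(int);H,S,V=hsv[...,0],hsv[...,1],hsv[...,2]
    P=cloud(s); X,Y,Z=P[...,0],P[...,1],P[...,2]
    ye=(H>20)&(H<32)&(S>170)&(V>80)
    def pts(m,z):
        v,u=np.nonzero(m); return np.array([onz(s,a,b,z)[:2] for a,b in zip(u,v)])
    for n,(y0,y1) in dict(L=(-.262,-.225),R=(-.31,-.268)).items():
        m=ye&(Z>.058)&(Z<.07)&(Y>y0)&(Y<y1)&(X>.38)&(X<.5)
        if nm=='side': m=ye&(V>150)&(Z>.05)&(Z<.075)&(Y>y0)&(Y<y1)&(X>.38)&(X<.5)
        q=pts(m,.064)
        a=np.polyfit(q[:,0],q[:,1],1); print(nm,n,len(q),'mean',np.round(q.mean(0),4),'x range',q[:,0].min(),q[:,0].max(),'yaw',np.degrees(np.arctan(a[0])),'y at .436',np.polyval(a,.436))
    # strips
    m=(S<60)&(V>90)
    n,l,stt,c=cv2.connectedComponentsWithStats(m.astype(np.uint8))
    u,v=np.round(proj(s,[.435,-.268,.06])).astype(int); k=l==l[v,u]
    q=pts(k,.060); r=cv2.minAreaRect((q*1000).astype(np.float32)); print(nm,'strips',k.sum(),q.mean(0),np.round(r[0],1),np.round(r[1],1),r[2])
    mm=(V<60)
    if nm=='top':
        u,v=162,220
    else: u,v=195,171
    n,l,stt,c=cv2.connectedComponentsWithStats(mm.astype(np.uint8)); k=l==l[v,u]
    q=pts(k,.002); r=cv2.minAreaRect((q*1000).astype(np.float32)); print(nm,'mat',k.sum(),q.mean(0),np.round(r[0],1),np.round(r[1],1),r[2])
```

```text
top L 56 mean [ 0.4386 -0.2419] x range 0.41106898509853285 0.46791828371465716 yaw -4.7798538770612975 y at .436 -0.24164178969778996
top R 59 mean [ 0.4374 -0.2896] x range 0.4088728132906254 0.46558065951009975 yaw -4.142771459346039 y at .436 -0.2895080582721048
top strips 109 [ 0.43390085 -0.26771063] [ 434.7 -265.3] [24.3 46. ] 87.8363265991211
top mat 1091 [0.44636389 0.28453649] [446.9 284.7] [96.  96.6] 12.000310897827148
side L 75 mean [ 0.4417 -0.2401] x range 0.4122146447689349 0.4711699603427615 yaw -4.762092377871635 y at .436 -0.23958185426016138
side R 80 mean [ 0.4373 -0.2878] x range 0.40858427969531685 0.46654748146554126 yaw -4.453036939104102 y at .436 -0.2877373583370748
side strips 283 [ 0.43640835 -0.26142339] [ 436.4 -261.1] [31.3 52.1] 88.19409942626953
side mat 554 [0.44779206 0.28739333] [448.6 288.3] [94.  92.7] 11.390307426452637
```

Emit:
move_arm(
  deltas=[0,0,0,0,8.25,0,0,0,0,0,0,8.25,0,0,0,0,0,0,8.25,0,0,0,0,0,0,8.25,0,0,0,0,0,0,8.25,0,0,0,0,0,0,8.25,0,0,0,0,0,0,8.25,0,0,0,0,0,0,8.25,0,0],
  force=40,
)

```text
t: 1.0
tcp_pos: [0.1863, 0.5963, 0.231]
tool_rot: [-0.039, 0.706, 0.039, 0.706]
force: [-1.0, -0.1, -0.8]
finger_gap: -0.003
```

```bash
cat >> h.py <<'E'
from scipy.spatial.transform import Rotation as Ro
def to(target,yaw=None,tip=None):
    x=st(); R=Ro.from_quat(x['tool_rot']).as_matrix(); d=np.array(target)-np.array(x['tcp_pos'])
    jy=np.degrees(np.arctan2(R[1,2],R[0,2])); print('jaw yaw',round(jy,2),'tilt',np.round(R[:,0],4),'tool delta mm',np.round(R.T@d*1e3,1),'dist',round(np.linalg.norm(d)*1e3,1))
    if yaw is not None:
        Rt=np.array([[0,0,0],[0,0,0],[0,0,0.]]); z=np.array([np.cos(np.radians(yaw)),np.sin(np.radians(yaw)),0]); xx=np.array([0,0,-1.]); Rt=np.stack([xx,np.cross(z,xx),z],1)
        rv=np.degrees(Ro.from_matrix(R.T@Rt).as_rotvec()); print('turn deg tool',np.round(rv,2)); print('delta after turn',np.round(Rt.T@d*1e3,1))
E
python3 - <<'E'
from h import *
to([.648,.047,.15],6.6)
E
```

```text
t 1.0 p [0.1863 0.5963 0.231 ] r [-0.0391  0.7061  0.0387  0.7059] F [-1.  -0.1 -0.8] gap -0.003
jaw yaw 6.31 tilt [-3.e-04 -6.e-04 -1.e+00] tool delta mm [  81.2 -596.7  398.6] dist 722.2
turn deg tool [-0.29 -0.02  0.03]
delta after turn [  81.  -598.8  395.5]
```

Emit:
move_arm(
  deltas=[0,5,-37,25,0,0,0,0,5,-37,25,0,0,0,0,5,-37,25,0,0,0,0,5,-37,25,0,0,0,0,5,-37,25,0,0,0,0,5,-37,25,0,0,0,0,5,-37,25,0,0,0,0,5,-37,25,0,0,0,0,5,-37,25,0,0,0,0,5,-37,25,0,0,0],
)

```text
t: 2.0
tcp_pos: [0.4785, 0.2565, 0.1811]
tool_rot: [-0.041, 0.706, 0.041, 0.706]
force: [0.7, 0.5, 0.1]
finger_gap: -0.001
```

Emit:
move_arm(
  deltas=[0,5,-37,25,0,0,0,0,5,-37,25,0,0,0,0,5,-37,25,0,0,0,0,5,-37,25,0,0,0,0,5,-37,25,0,0,0,0,5,-37,24,0,0,0,0,0,0,0,0,0,0,0,0,0,0,0,0,0],
)

```text
t: 2.8
tcp_pos: [0.6511, 0.0538, 0.1505]
tool_rot: [-0.04, 0.706, 0.04, 0.705]
force: [-0.5, 0.5, -0.5]
finger_gap: -0.002
```

Run:
```python
from h import *
to([.648,.047,.069],6.6)
s=snap('top'); crop(s,180,340,90,210,5,'t4')
```

```text
t 2.8 p [0.6511 0.0538 0.1505] r [-0.04    0.7065  0.0404  0.7054] F [-0.5  0.5 -0.5] gap -0.002
jaw yaw 6.52 tilt [-1.5e-03  5.0e-04 -1.0e+00] tool delta mm [81.5 -6.4 -3.7] dist 81.9
turn deg tool [-0.08 -0.08 -0.04]
delta after turn [81.5 -6.4 -3.9]
```

View pics/t4.png

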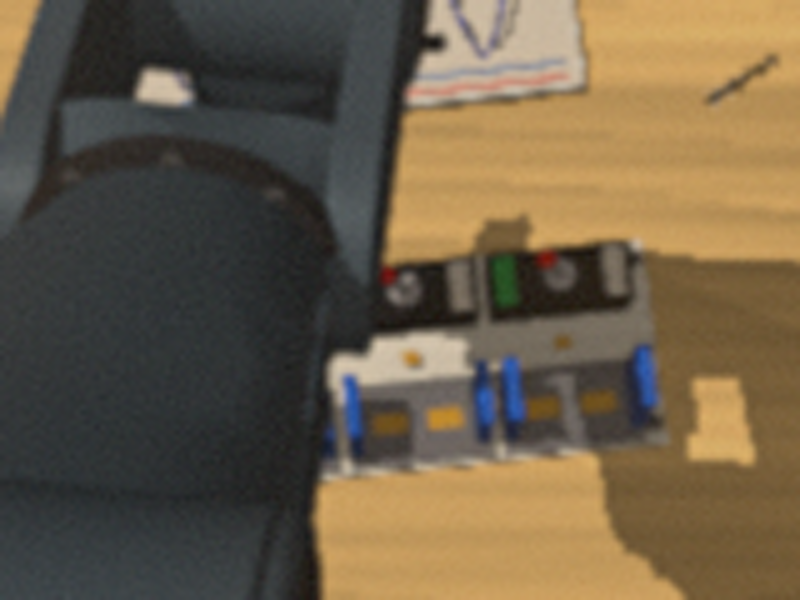

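Emit:
move_arm(
  deltas=[0,30,-3,-2,0,0,0,0,30,-3,-2,0,0,0,0,15,0,0,0,0,0,0,6.5,0,0,0,0,0,0,0,0,0,0,0,0,0,0,0,0,0,0,0],
)

```text
t: 3.45
tcp_pos: [0.6488, 0.0489, 0.071]
tool_rot: [-0.041, 0.705, 0.041, 0.707]
force: [-0.2, -0.0, 0.8]
finger_gap: -0.0
```

Run:
```python
from h import *
to([.648,.047,.069],6.6); to([.6698,-.1418,.069])
```

```text
t 3.45 p [0.6488 0.0489 0.071 ] r [-0.0414  0.7051  0.0412  0.7067] F [-0.2 -0.   0.8] gap -0.0
jaw yaw 6.7 tilt [ 2.1e-03 -1.0e-04 -1.0e+00] tool delta mm [ 2.  -1.7 -1. ] dist 2.8
turn deg tool [0.1  0.12 0.02]
delta after turn [ 2.  -1.8 -1. ]
t 3.45 p [0.6488 0.0489 0.071 ] r [-0.0414  0.7051  0.0412  0.7067] F [-0.2 -0.   0.8] gap -0.0
jaw yaw 6.7 tilt [ 2.1e-03 -1.0e-04 -1.0e+00] tool delta mm [   2.  -191.8   -1.4] dist 191.8
```

Emit:
move_arm(
  deltas=[0,1,0,0,0,0,0,0,0.5,-16,0,0,0,0,0,0,-16,0,0,0,0,0,0,-16,0,0,0,0,0,0,-16,0,0,0,0,0,0,-16,0,0,0,0,0,0,-16,0,0,0,0,0,0,-16,0,0,0,0,0,0,-16,0,0,0,0,0,0,-16,0,0,0,0],
)

```text
t: 4.45
tcp_pos: [0.6647, -0.0961, 0.0683]
tool_rot: [-0.041, 0.706, 0.041, 0.706]
force: [-0.1, 1.8, -0.0]
finger_gap: 0.003
```

Emit:
move_arm(
  deltas=[0,0,-16,0,0,0,0,0,0,-16,0,0,0,0,0,0,-16,0,0,0,0,0,0,0,0,0,0,0,0,-40,0,0,0,0,0,0,-40,0,0,0,0,0],
)

```text
t: 5.05
tcp_pos: [0.6687, -0.1416, 0.1471]
tool_rot: [-0.04, 0.708, 0.042, 0.704]
force: [1.0, -0.2, 1.0]
finger_gap: 0.0
```

Run:
```python
from h import *
to([.4365,-.266,.15],-4.5)
s=snap('side'); crop(s,235,350,160,260,6,'s5')
s=snap('top','t5f'); crop(s,200,330,130,195,6,'t5')
```

```text
t 5.05 p [ 0.6687 -0.1416  0.1471] r [-0.0401  0.7076  0.0419  0.7043] F [ 1.  -0.2  1. ] gap 0.0
jaw yaw 6.64 tilt [-0.0048  0.0023 -1.    ] tool delta mm [  -2.   -96.7 -245. ] dist 263.4
turn deg tool [11.14 -0.27 -0.14]
delta after turn [  -2.9 -142.2 -221.7]
```

View pics/s5.png

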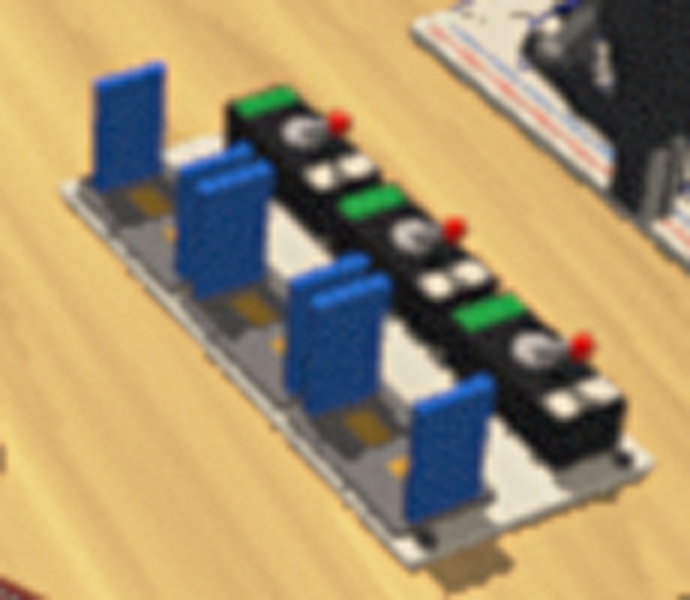

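View pics/t5.png

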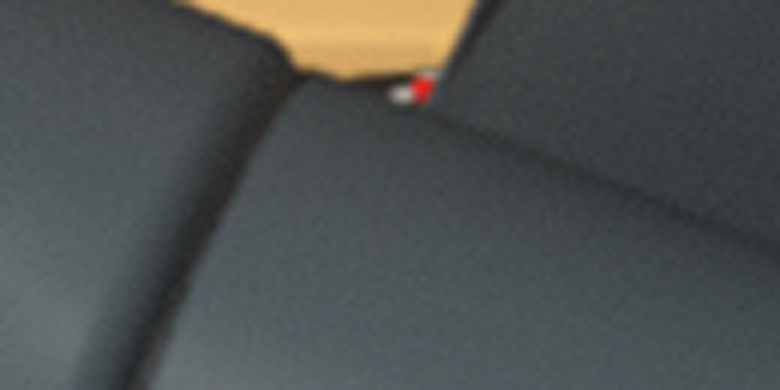

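Emit:
move_arm(
  deltas=[85,0,0,0,5.55,0,0,85,0,0,0,5.55,0,0,85,-0.5,-23.7,-37,0,0,0,85,-0.5,-23.7,-37,0,0,0,85,-0.5,-23.7,-37,0,0,0,85,-0.5,-23.7,-37,0,0,0,85,-0.5,-23.7,-37,0,0,0,85,-0.5,-23.7,-37,0,0,0,85,0,0,0,0,0,0,85,0,0,0,0,0,0],
)

```text
t: 6.15
tcp_pos: [0.4374, -0.2671, 0.1513]
tool_rot: [0.028, 0.706, -0.028, 0.707]
force: [0.7, -0.5, -0.8]
finger_gap: 0.997
```

Run:
```python
from h import *
to([.4365,-.266,.02],-4.5)
s=snap('side','sf6'); crop(s,180,350,180,340,4,'s6')
```

```text
t 6.15 p [ 0.4374 -0.2671  0.1513] r [ 0.0284  0.7064 -0.028   0.7067] F [ 0.7 -0.5 -0.8] gap 0.997
jaw yaw -4.57 tilt [ 3.e-04  5.e-04 -1.e+00] tool delta mm [131.3   0.9  -1. ] dist 131.3
turn deg tool [-0.07  0.02 -0.03]
delta after turn [131.3   1.   -1. ]
```

View pics/s6.png

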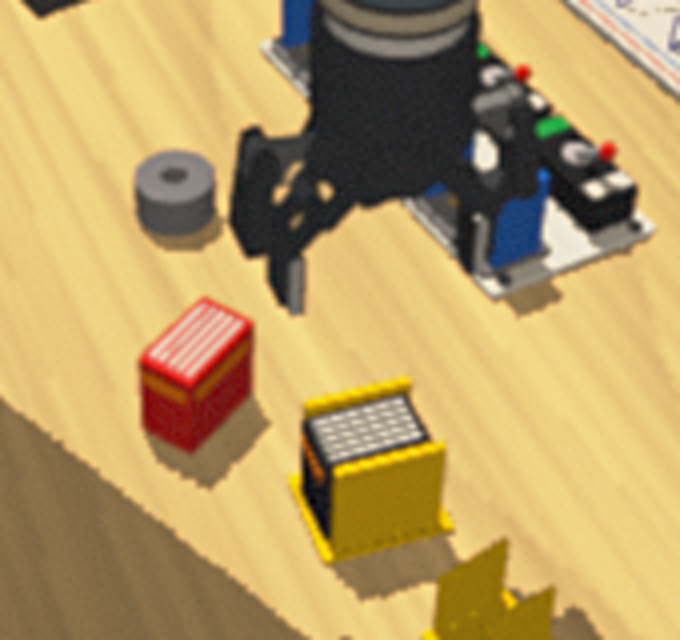

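Emit:
move_arm(
  deltas=[85,35,0.5,-0.5,0,0,0,85,35,0,0,0,0,0,85,30,0,0,0,0,0,85,20,0,0,0,0,0,85,10,0,0,0,0,0,85,0,0,0,0,0,0,50,0,0,0,0,0,0,50,0,0,0,0,0,0,50,0,0,0,0,0,0,50,0,0,0,0,0,0],
  force=50,
)

```text
t: 7.2
tcp_pos: [0.4382, -0.2669, 0.0225]
tool_rot: [0.027, 0.706, -0.028, 0.707]
force: [1.0, 1.1, 5.8]
finger_gap: 0.692
```

Emit:
move_arm(
  deltas=[50,0,0,0,0,0,0,50,0,0,0,0,0,0],
)

```text
t: 7.4
tcp_pos: [0.4382, -0.2669, 0.0225]
tool_rot: [0.027, 0.706, -0.028, 0.707]
force: [2.0, 2.0, 6.6]
finger_gap: 0.695
```

Run:
```python
from h import *
x=st(); print(x['ft_torque'])
s=snap('side'); crop(s,180,350,180,340,4,'s7')
```

```text
t 7.4 p [ 0.4382 -0.2669  0.0225] r [ 0.027   0.7058 -0.0281  0.7073] F [2.  2.  6.6] gap 0.695
[ 0.25494247 -0.02590211 -0.04342835]
```

View pics/s7.png

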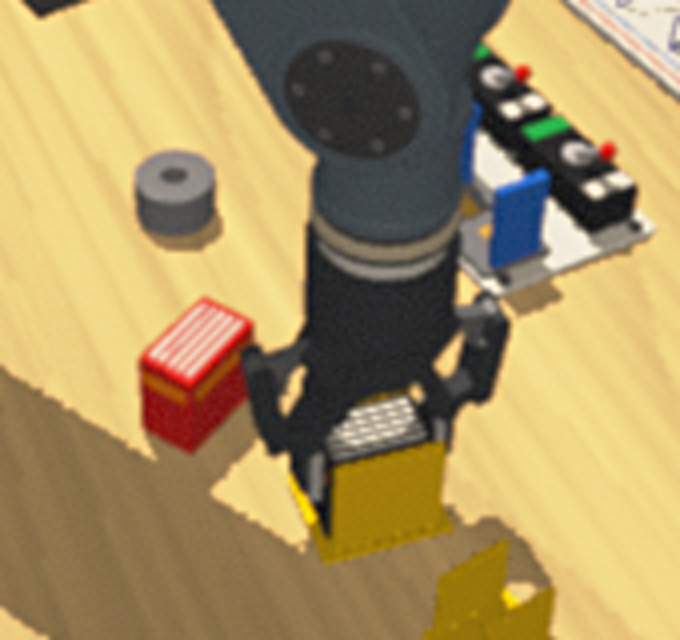

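Emit:
move_arm(
  deltas=[50,-10,0,0,0,0,0,50,-20,0,0,0,0,0,50,-30,0,0,0,0,0,50,-30,0,0,0,0,0,50,-30,0,0,0,0,0,50,-10,0,0,0,0,0,50,0,0,0,0,0,0],
)

```text
t: 8.15
tcp_pos: [0.4379, -0.267, 0.1528]
tool_rot: [0.027, 0.706, -0.028, 0.707]
force: [-0.6, 0.1, -1.3]
finger_gap: 0.695
```

Run:
```python
from h import *
to([.4475,.286,.15],96.6)
s=snap('side','sf8'); crop(s,180,350,140,340,3.5,'s8')
```

```text
t 8.15 p [ 0.4379 -0.267   0.1528] r [ 0.0266  0.7056 -0.0283  0.7075] F [-0.6  0.1 -1.3] gap 0.695
jaw yaw -4.45 tilt [ 0.0025 -0.0025 -1.    ] tool delta mm [  1.4 552.1 -33.3] dist 553.1
turn deg tool [-101.05   -0.      0.23]
delta after turn [  2.8 -73.1 548.2]
```

View pics/s8.png

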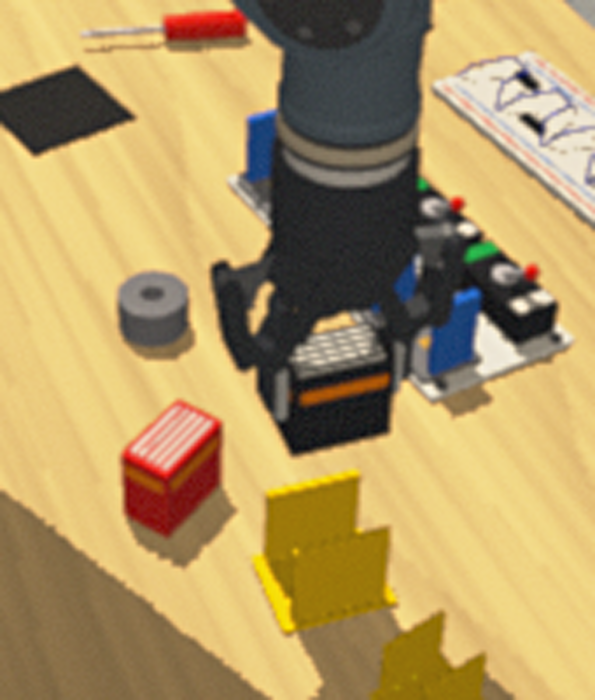

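Emit:
move_arm(
  deltas=[50,0,20,-1,0,0,0,50,0,40,-2,0,0,0,50,0,42,-3,0,0,0,50,0,42,-3,0,0,0,50,0,42,-3,0,0,0,50,0,42,-3,0,0,0,50,0,42,-3,0,0,0,50,0,42,-3,0,0,0,50,0,42,-3,0,0,0,50,0,42,-3,0,0,0],
)

```text
t: 9.2
tcp_pos: [0.4396, 0.1321, 0.1495]
tool_rot: [0.027, 0.708, -0.028, 0.705]
force: [0.3, -0.4, -1.8]
finger_gap: 0.694
```

Emit:
move_arm(
  deltas=[50,0,42,-2,0,0,0,50,0,42,-2,0,0,0,50,0,42,-2,0,0,0,50,0,20,-1,0,0,0,50,0,10,0,0,0,0,50,0,0,0,-6,0,0,50,0,0,0,-8,0,0,50,0,0,0,-8,0,0,50,0,0,0,-8,0,0,50,0,0,0,-8,0,0],
)

```text
t: 10.2
tcp_pos: [0.4454, 0.2852, 0.1498]
tool_rot: [-0.206, 0.678, 0.205, 0.675]
force: [0.5, 1.2, -1.6]
finger_gap: 0.694
```

Emit:
move_arm(
  deltas=[50,0,0,0,-8,0,0,50,0,0,0,-8,0,0,50,0,0,0,-8,0,0,50,0,0,0,-8,0,0,50,0,0,0,-8,0,0,50,0,0,0,-8,0,0,50,0,0,0,-8,0,0,50,0,0,0,-7,0,0,50,0,0,0,0,0,0],
)

```text
t: 11.1
tcp_pos: [0.4455, 0.2853, 0.15]
tool_rot: [-0.527, 0.472, 0.528, 0.47]
force: [0.2, -0.4, -1.2]
finger_gap: 0.697
```

Run:
```python
from h import *
to([.4475,.286,.0222],96.6)
s=snap('side','sf9'); crop(s,120,290,80,240,4,'s9')
```

```text
t 11.1 p [0.4455 0.2853 0.15  ] r [-0.527   0.4721  0.5279  0.4699] F [ 0.2 -0.4 -1.2] gap 0.697
jaw yaw 96.47 tilt [-0.0031 -0.0015 -1.    ] tool delta mm [127.8  -2.5   0.6] dist 127.8
turn deg tool [-0.13 -0.06 -0.18]
delta after turn [127.8  -2.1   0.5]
```

View pics/s9.png

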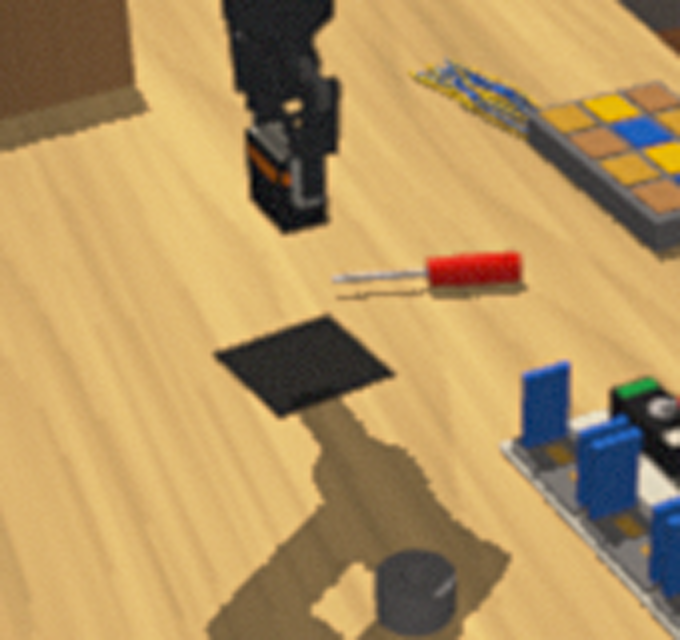

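Emit:
move_arm(
  deltas=[50,30,-2,0,0,0,0,50,35,0,0,0,0,0,50,30,0,0,0,0,0,50,20,0,0,0,0,0,50,9,0,0,0,0,0,50,2,0,0,0,0,0,50,1,0,0,0,0,0,50,1,0,0,0,0,0],
)

```text
t: 11.95
tcp_pos: [0.4491, 0.287, 0.0242]
tool_rot: [0.528, -0.47, -0.527, -0.471]
force: [0.4, 0.1, -1.4]
finger_gap: 0.692
```

Run:
```python
from h import *
to([.4475,.286,.0205],96.6)
```

```text
t 11.95 p [0.4491 0.287  0.0242] r [ 0.528  -0.4701 -0.5273 -0.4714] F [ 0.4  0.1 -1.4] gap 0.692
jaw yaw 96.52 tilt [ 2.e-03  7.e-04 -1.e+00] tool delta mm [ 3.7  1.7 -0.9] dist 4.2
turn deg tool [-0.08  0.03  0.12]
delta after turn [ 3.7  1.7 -0.9]
```

Emit:
move_arm(
  deltas=[50,1,0,0,0,0,0,50,1,0,0,0,0,0,50,1,0,0,0,0,0,50,0,0,0,0,0,0],
)

```text
t: 12.35
tcp_pos: [0.4484, 0.2869, 0.0205]
tool_rot: [0.528, -0.47, -0.528, -0.471]
force: [0.1, 0.1, -0.8]
finger_gap: 0.696
```

Emit:
move_arm(
  deltas=[50,0.5,0,0,0,0,0,50,0.5,0,0,0,0,0,50,0,0,0,0,0,0],
)

```text
t: 12.65
tcp_pos: [0.4484, 0.2869, 0.0205]
tool_rot: [0.528, -0.47, -0.528, -0.471]
force: [-0.8, -1.0, 7.5]
finger_gap: 0.695
```

Run:
```python
from h import *
st();snap('side');x=st()
s=snap('side'); crop(s,150,250,110,210,6,'s10')
```

```text
t 12.65 p [0.4484 0.2869 0.0205] r [ 0.5279 -0.4703 -0.5276 -0.4709] F [-0.8 -1.   7.5] gap 0.695
t 12.7 p [0.4484 0.2869 0.0205] r [ 0.5279 -0.4703 -0.5276 -0.4709] F [-1.1 -0.6  7.1] gap 0.696
```

View pics/s10.png

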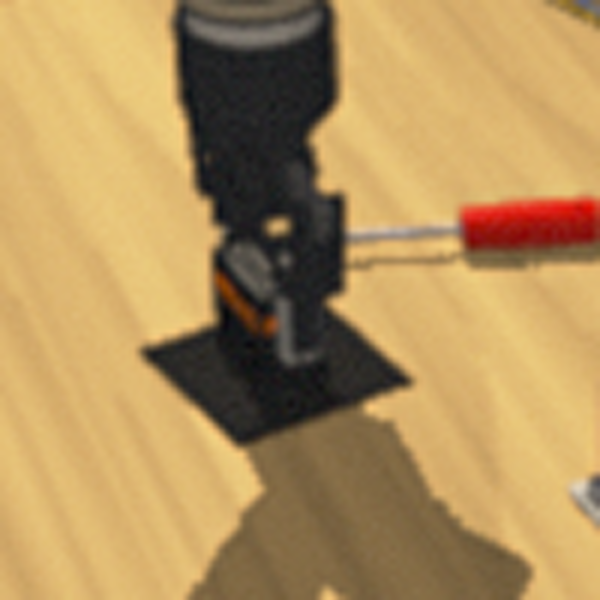

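Emit:
move_arm(
  deltas=[64,0,0,0,0,0,0,72,0,0,0,0,0,0,80,0,0,0,0,0,0,80,0,0,0,0,0,0,80,-20,0,0,0,0,0,80,-35,0,0,0,0,0,80,-40,0,0,0,0,0,80,-15,0,0,0,0,0,80,0,0,0,8,0,0,80,0,0,0,8,0,0],
)

```text
t: 13.75
tcp_pos: [0.4486, 0.287, 0.1302]
tool_rot: [-0.456, 0.54, 0.455, 0.541]
force: [-0.1, -0.4, 0.2]
finger_gap: 0.936
```

Emit:
move_arm(
  deltas=[80,0,0,0,8,0,0,80,0,0,0,8,0,0,80,0,0,0,8,0,0,80,0,0,0,8,0,0,80,0,0,0,8,0,0,80,0,0,0,8,0,0,80,0,0,0,8,0,0,80,0,0,0,8,0,0,80,0,0,0,8,0,0,80,0,0,0,2,0,0],
)

```text
t: 14.75
tcp_pos: [0.448, 0.2867, 0.1291]
tool_rot: [-0.039, 0.706, 0.039, 0.706]
force: [0.3, 0.7, -0.4]
finger_gap: 0.938
```

Run:
```python
from h import *
to([.4484,.2869,.025],6.6)
s=snap('side'); crop(s,140,260,110,210,6,'s11')
s=snap('top','t11f'); crop(s,110,230,170,270,6,'t11')
```

```text
t 14.75 p [0.448  0.2867 0.1291] r [-0.0393  0.7062  0.0392  0.7058] F [ 0.3  0.7 -0.4] gap 0.938
jaw yaw 6.37 tilt [-6.e-04 -2.e-04 -1.e+00] tool delta mm [104.1   0.2   0.4] dist 104.1
turn deg tool [-0.23 -0.03  0.01]
delta after turn [1.041e+02 1.000e-01 4.000e-01]
```

View pics/s11.png

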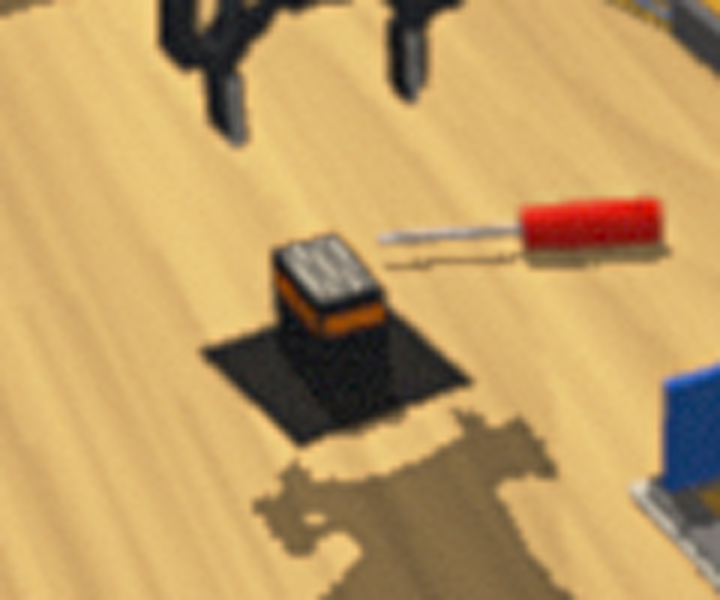

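View pics/t11.png

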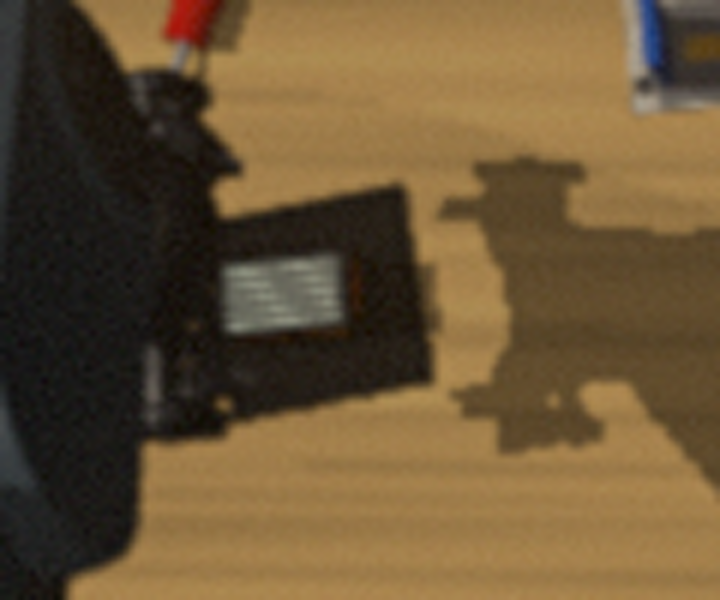

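Run:
```python
from h import *
T=dict(np.load('top0.npz')); Sd=dict(np.load('side0.npz'))
T['image']=cv2.imread('pics/t11f.png')[:,:,::-1]
s2=snap('side')
for s,nm,z in((T,'top',.058),(s2,'side',.058)):
    im=np.ascontiguousarray(s['image']);hsv=cv2.cvtColor(im,cv2.COLOR_RGB2HSV).astype(int);S,V=hsv[...,1],hsv[...,2]
    u,v=np.round(proj(s,[.448,.287,z])).astype(int)
    m=(V>75)&(S<90); w=np.zeros_like(m); w[v-12:v+12,u-14:u+14]=1
    n,l,stt,c=cv2.connectedComponentsWithStats((m&w).astype(np.uint8)); k=l==1+np.argmax(stt[1:,4])
    q=np.array([onz(s,a,b,z)[:2] for b,a in np.argwhere(k)]); r=cv2.minAreaRect((q*1000).astype(np.float32)); print(nm,(u,v),k.sum(),'mean',np.round(q.mean(0),4),np.round(r[0],1),np.round(r[1],1),round(r[2],1))
# left bay cheeks, from both views, tops at z=.070 with subpixel
for s,nm in((T,'top'),(s2,'side')):
    im=np.ascontiguousarray(s['image']);hsv=cv2.cvtColor(im,cv2.COLOR_RGB2HSV).astype(int);H,S,V=hsv[...,0],hsv[...,1],hsv[...,2]
    for yy in (.037+.09,.053):
        a=.1158;c0=np.array([.5816,-.0061]); p=c0+np.array([-np.sin(a),np.cos(a)])*yy
        u,v=np.round(proj(s,[*p,.07])).astype(int)
        print(nm,yy,(u,v)); 
        if nm=='side':
            print(V[v-6:v+7,u-9:u+10])
crop(s2,245,285,160,200,14,'s12')
```

```text
top (np.int64(156), np.int64(218)) 208 mean [0.4455 0.2862] [445.5 286.3] [31.3 52. ] 5.7
side (np.int64(195), np.int64(155)) 111 mean [0.4474 0.2912] [446.9 291.3] [32.3 53.8] 8.8
top 0.127 (np.int64(218), np.int64(175))
top 0.053 (np.int64(244), np.int64(172))
side 0.127 (np.int64(255), np.int64(173))
[[215 214 212 211 214 217 220 224 225 227 227 229 229 229 228 228 227 228
  225]
 [217 213 212 212 212 215 221 221 224 228 227 228 230 232 233 233 230 227
  225]
 [220 217 215 212 213 213 218 220 224 228 230 232 231 229 230 229 229 231
  227]
 [219 219 216 213 213 212 216 221 226 228 228 230 217 173 171 182 194 230
  230]
 [221 219 218 217 217 218 210 209 215 207 174 165 177 178 180 175 144 230
  233]
 [223 221 219 220 215 197 170 155 174 178 180 179 167 144 131 124 132 230
  234]
 [225 223 223 218 176 181 182 178 177 164 139 128 120 109 102 102 138 232
  235]
 [227 225 225 214 147 155 159 140 128 118 108 101 103 104 104 105 142 232
  236]
 [227 227 227 218 142 111 115 104 103 106 104 105 104 107 108 107 143 230
  235]
 [228 227 228 222 149 100 103 106 107 107 109 106 104 107 108 106 
[... 654 characters left out ...]
 226 215 193 194 180 175 180 175 136  69  21
   13]
 [114 151 219 231 223 212 192 194 189 184 183 174 151 134 122 104  83  87
   64]
 [108 119 166 175 194 191 185 188 170 149 128 121 107 113 126 130 142 171
  136]
 [102 105 119 133 162 167 147 132 119 107 114 125 132 158 183 186 181 189
  158]
 [ 73  90 106 106 114 119 109 116 126 135 160 185 183 180 184 170 151 135
  120]
 [ 67  71  78  95 102 103 118 159 187 186 182 189 172 146 130 121 110 105
  100]
 [ 75  69  70  90 101 106 121 162 186 173 147 133 122 110 102 102 103 108
  103]
 [ 93  79  69  89 102 107 105 116 127 122 111 101 100 105 103 103 108 108
   98]
 [111  94  72  89 103 106 101  96 102 103 107 108 107 107 107 106 103 108
  107]]
```

View pics/s12.png

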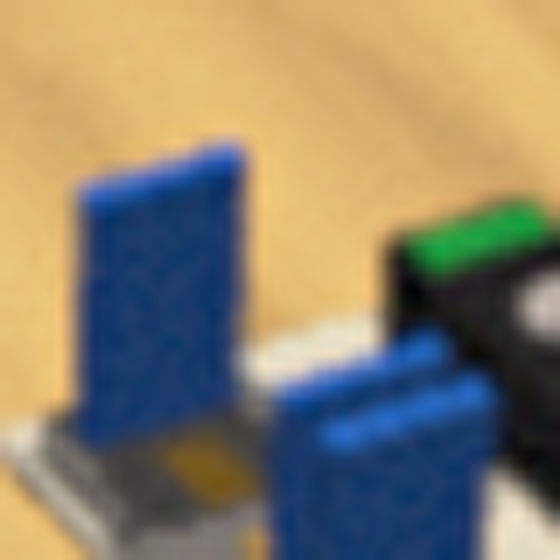

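Run:
```python
from h import *
s=dict(np.load('side0.npz'))
a=onz(s,256.1,172.2,.07);b=onz(s,270.4,186.1,.07);print(a,b,(a+b)/2)
s=dict(np.load('top0.npz'))
print(onz(s,200+230/6-.5,130+272/6-.5,.010)) 
for u,v in((100,235),(265,215)):print(onz(s,200+u/6,130+v/6,.07))
```

```text
[0.57057457 0.12295885 0.07      ] [0.57937655 0.04963484 0.07      ] [0.57497556 0.08629685 0.07      ]
[0.58030669 0.06819766 0.01      ]
[0.58312071 0.1230911  0.07      ]
[0.59311149 0.04699775 0.07      ]
```

Emit:
move_arm(
  deltas=[80,30,0,0,0,0,0,80,35,0,0,0,0,0,80,25,0,0,0,0,0,80,12,0,0,0,0,0,80,2,0,0,0,0,0,25,0,0,0,0,0,0,25,0,0,0,0,0,0,25,0,0,0,0,0,0,25,0,0,0,0,0,0,25,0,0,0,0,0,0],
  force=50,
)

```text
t: 15.9
tcp_pos: [0.449, 0.2871, 0.0266]
tool_rot: [-0.04, 0.705, 0.041, 0.707]
force: [-0.6, -0.1, 6.3]
finger_gap: 0.416
```

Emit:
move_arm(
  deltas=[25,0,0,0,0,0,0,25,0,0,0,0,0,0,25,0,0,0,0,0,0],
)

```text
t: 16.2
tcp_pos: [0.4489, 0.2871, 0.0266]
tool_rot: [-0.04, 0.705, 0.041, 0.707]
force: [-0.9, -0.3, 6.9]
finger_gap: 0.416
```

Run:
```python
from h import *
x=st(); print(x['ft_torque'])
s=snap('side'); crop(s,140,260,110,210,6,'s13')
```

```text
t 16.2 p [0.4489 0.2871 0.0266] r [-0.0402  0.7052  0.0407  0.7067] F [-0.9 -0.3  6.9] gap 0.416
[-0.0284569   0.24105422  0.02298025]
```

View pics/s13.png

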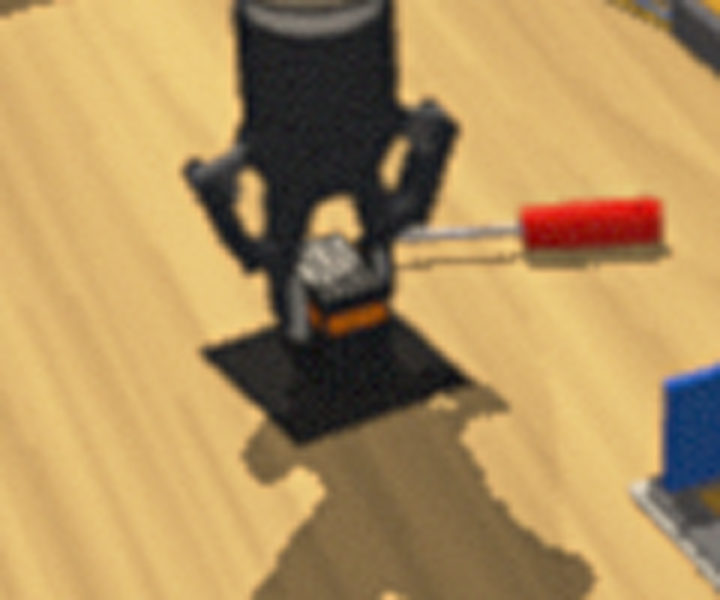

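Emit:
move_arm(
  deltas=[25,-10,0,0,0,0,0,25,-25,0,0,0,0,0,25,-35,0,0,0,0,0,25,-30,0,0,0,0,0,25,-10,0,0,0,0,0,25,0,0,0,0,0,0],
)

```text
t: 16.85
tcp_pos: [0.4491, 0.2872, 0.1369]
tool_rot: [-0.04, 0.705, 0.041, 0.707]
force: [-0.0, -0.1, -2.5]
finger_gap: 0.414
```

Run:
```python
from h import *
to([.573,.084,.136],6.6)
```

```text
t 16.85 p [0.4491 0.2872 0.1369] r [-0.04    0.7047  0.0408  0.7072] F [-0.  -0.1 -2.5] gap 0.414
jaw yaw 6.56 tilt [ 0.0036  0.0013 -1.    ] tool delta mm [   1.1 -216.    99.9] dist 238.0
turn deg tool [-0.04  0.21 -0.05]
delta after turn [   0.9 -216.1   99.7]
```

Emit:
move_arm(
  deltas=[25,0,-18,8,0,0,0,25,0,-36,17,0,0,0,25,0,-36,17,0,0,0,25,0,-36,17,0,0,0,25,0,-36,17,0,0,0,25,0,-36,16,0,0,0,25,0,-18,8,0,0,0,25,0,0,0,0,0,0,25,0,0,0,0,0,0],
)

```text
t: 17.75
tcp_pos: [0.5706, 0.0839, 0.1339]
tool_rot: [-0.04, 0.707, 0.04, 0.705]
force: [-0.2, 0.3, -1.9]
finger_gap: 0.415
```

Run:
```python
from h import *
to([.573,.084,.085],6.6)
s=snap('side'); crop(s,220,320,110,230,6,'s14')
```

```text
t 17.75 p [0.5706 0.0839 0.1339] r [-0.0397  0.7074  0.0404  0.7046] F [-0.2  0.3 -1.9] gap 0.415
jaw yaw 6.5 tilt [-4.e-03  9.e-04 -1.e+00] tool delta mm [48.9 -0.3  2.5] dist 48.9
turn deg tool [-0.1  -0.22 -0.07]
delta after turn [48.9 -0.2  2.3]
```

View pics/s14.png

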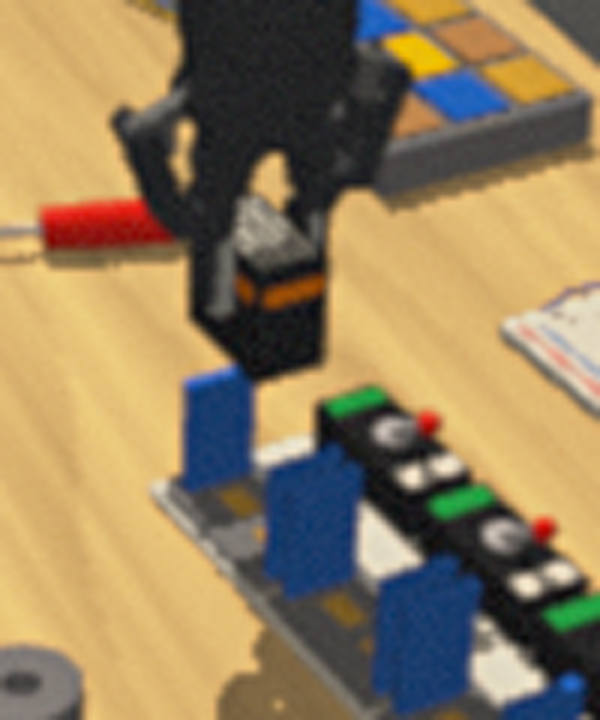

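Emit:
move_arm(
  deltas=[25,15,0,2,0,0,0,25,15,0,0,0,0,0,25,0,0,0,0,0,0,25,0,0,0,0,0,0],
)

```text
t: 18.2
tcp_pos: [0.5733, 0.0849, 0.1045]
tool_rot: [-0.041, 0.707, 0.041, 0.705]
force: [0.3, 0.1, -1.4]
finger_gap: 0.418
```

Run:
```python
from h import *
to([.573,.084,.085],6.6)
s=snap('side'); crop(s,230,310,130,220,8,'s15')
```

```text
t 18.2 p [0.5733 0.0849 0.1045] r [-0.0408  0.7066  0.041   0.7052] F [ 0.3  0.1 -1.4] gap 0.418
jaw yaw 6.63 tilt [-2.e-03  2.e-04 -1.e+00] tool delta mm [19.5 -0.8 -0.4] dist 19.5
turn deg tool [ 0.03 -0.11 -0.02]
delta after turn [19.5 -0.8 -0.4]
```

View pics/s15.png

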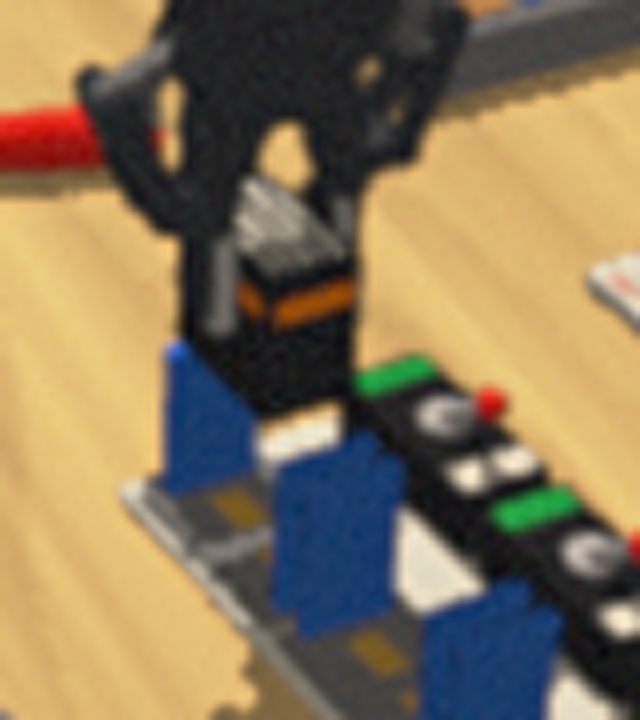

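Emit:
move_arm(
  deltas=[25,6,-0.5,0,0,0,0,25,5,0,0,0,0,0,25,5,0,0,0,0,0,25,4,0,0,0,0,0,25,0,0,0,0,0,0],
)

```text
t: 18.75
tcp_pos: [0.5738, 0.0833, 0.0846]
tool_rot: [-0.04, 0.706, 0.04, 0.705]
force: [-0.1, 0.4, -1.7]
finger_gap: 0.413
```

Run:
```python
from h import *
to([.573,.084,.0346],6.6)
s=snap('side'); crop(s,240,300,140,210,10,'s16')
```

```text
t 18.75 p [0.5738 0.0833 0.0846] r [-0.0403  0.7065  0.0404  0.7054] F [-0.1  0.4 -1.7] gap 0.413
jaw yaw 6.54 tilt [-1.5e-03  1.0e-04 -1.0e+00] tool delta mm [50.   0.8 -0.6] dist 50.0
turn deg tool [-0.06 -0.08 -0.01]
delta after turn [50.   0.8 -0.7]
```

View pics/s16.png

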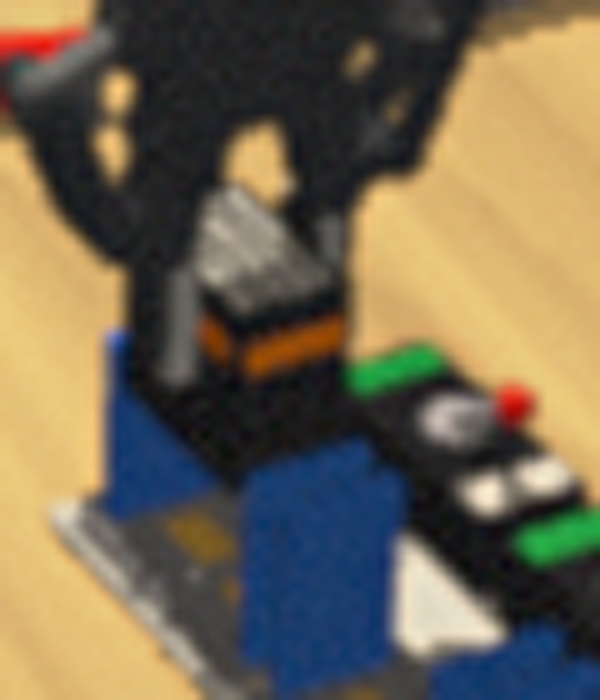

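Emit:
move_arm(
  deltas=[25,8,0.3,-0.3,0,0,0,25,8,0,0,0,0,0,25,8,0,0,0,0,0,25,8,0,0,0,0,0,25,7,0,0,0,0,0,25,4,0,0,0,0,0,25,2,0,0,0,0,0,25,1,0,0,0,0,0,25,0,0,0,0,0,0],
)

```text
t: 19.7
tcp_pos: [0.5741, 0.0836, 0.0394]
tool_rot: [-0.04, 0.706, 0.04, 0.706]
force: [0.6, 0.8, -1.5]
finger_gap: 0.409
```

Run:
```python
from h import *
to([.573,.084,.0346],6.6)
s=snap('side'); crop(s,240,300,140,210,10,'s17')
```

```text
t 19.7 p [0.5741 0.0836 0.0394] r [-0.0404  0.7059  0.0404  0.706 ] F [ 0.6  0.8 -1.5] gap 0.409
jaw yaw 6.55 tilt [ 3.e-04 -0.e+00 -1.e+00] tool delta mm [ 4.8  0.5 -1. ] dist 4.9
turn deg tool [-0.05  0.01  0.  ]
delta after turn [ 4.8  0.5 -1. ]
```

View pics/s17.png

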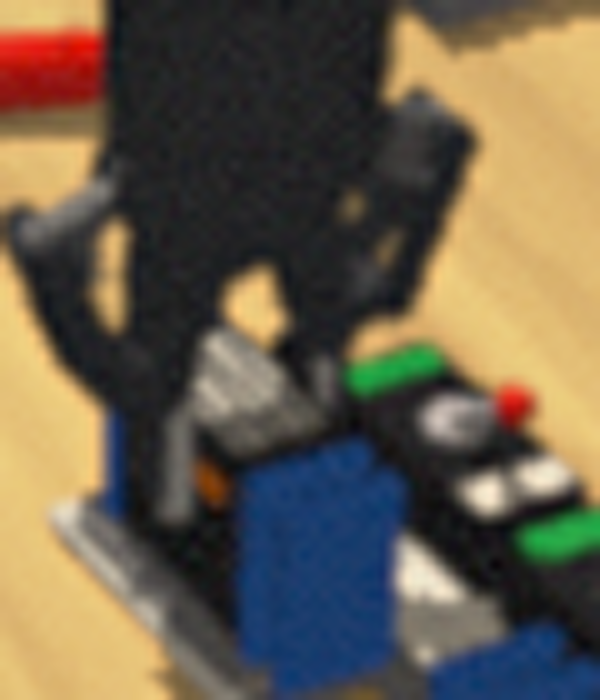

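Emit:
move_arm(
  deltas=[25,2,0,0,0,0,0,25,1.5,0,0,0,0,0,25,1,0,0,0,0,0,25,0.5,0,0,0,0,0,25,0,0,0,0,0,0],
)

```text
t: 20.25
tcp_pos: [0.574, 0.0836, 0.0347]
tool_rot: [-0.04, 0.706, 0.04, 0.706]
force: [-1.8, -0.5, 1.8]
finger_gap: 0.417
```

Emit:
move_arm(
  deltas=[25,0.5,0,0,0,0,0,25,0.3,0,0,0,0,0,25,0,0,0,0,0,0],
)

```text
t: 20.55
tcp_pos: [0.574, 0.0836, 0.0347]
tool_rot: [-0.04, 0.706, 0.04, 0.706]
force: [-2.5, -0.4, 6.3]
finger_gap: 0.413
```

Emit:
move_arm(
  deltas=[40,0,0,0,0,0,0,45,0,0,0,0,0,0,50,0,0,0,0,0,0,50,0,0,0,0,0,0,50,-10,0,0,0,0,0,50,-25,0,0,0,0,0,50,-40,0,0,0,0,0,50,-40,0,0,0,0,0,50,-35,0,0,0,0,0,50,0,0,0,0,0,0],
)

```text
t: 21.55
tcp_pos: [0.5777, 0.0836, 0.1896]
tool_rot: [-0.041, 0.702, 0.04, 0.71]
force: [0.8, -0.6, 0.4]
finger_gap: 0.584
```

Run:
```python
from h import *
to([.45,.2836,.2],6.6)
s=snap('side'); crop(s,230,350,160,260,6,'s18')
```

```text
t 21.55 p [0.5777 0.0836 0.1896] r [-0.0409  0.7016  0.04    0.7103] F [ 0.8 -0.6  0.4] gap 0.584
jaw yaw 6.57 tilt [ 1.230e-02 -6.000e-04 -9.999e-01] tool delta mm [ -12.1  213.2 -103.8] dist 237.5
turn deg tool [-0.03  0.69  0.11]
delta after turn [ -10.4  213.3 -103.8]
```

View pics/s18.png

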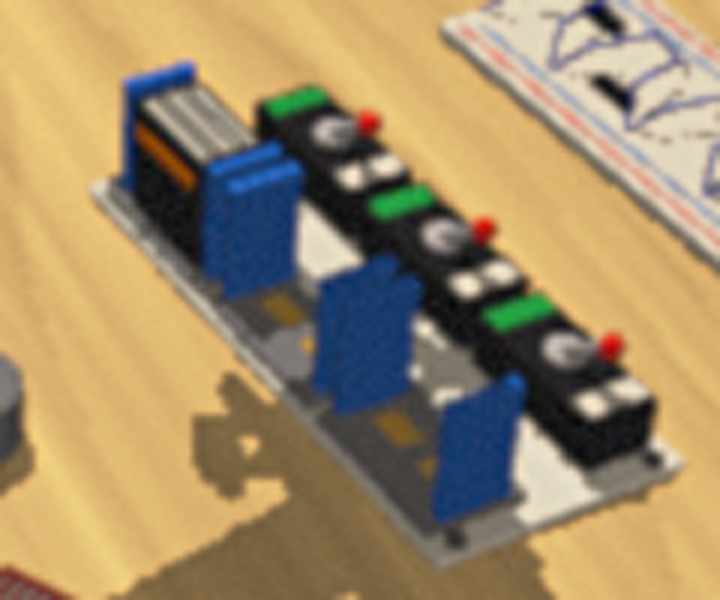

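Module seated in the left bay, upright; all three balls are over the white patches. Clear the arm for a top check of the centring.

Emit:
move_arm(
  deltas=[50,-10,38,-18,0,0,0,50,0,38,-18,0,0,0,50,0,38,-18,0,0,0,50,0,38,-18,0,0,0,50,0,38,-18,0,0,0,50,0,38,-18,0,0,0,50,0,0,0,0,0,0],
)

```text
t: 22.3
tcp_pos: [0.4361, 0.3007, 0.1922]
tool_rot: [-0.042, 0.708, 0.042, 0.704]
force: [0.2, -0.9, -0.7]
finger_gap: 0.582
```

Run:
```python
from h import *
st()
s=snap('top','t19f'); crop(s,200,330,130,200,6,'t19'); crop(s,210,255,140,190,14,'t20')
s=snap('side'); crop(s,245,285,160,210,14,'s20')
```

```text
t 22.3 p [0.4361 0.3007 0.1922] r [-0.0425  0.7076  0.0424  0.704 ] F [ 0.2 -0.9 -0.7] gap 0.582
```

View pics/t20.png

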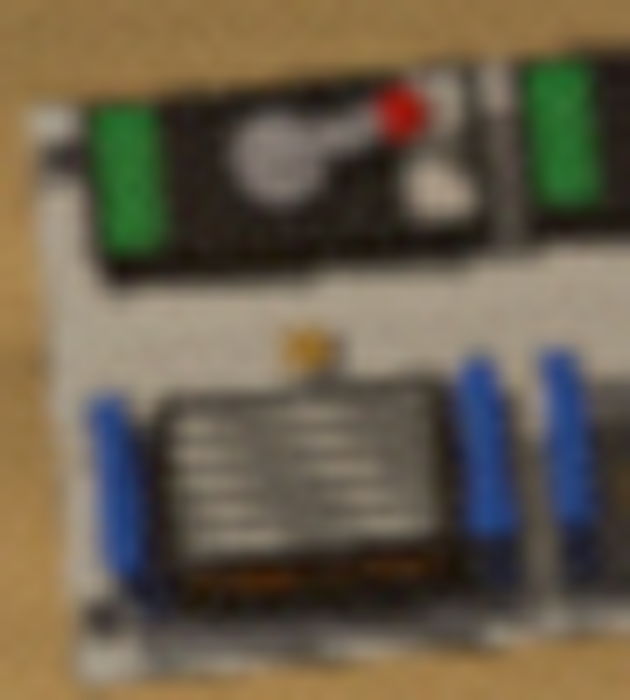

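View pics/s20.png

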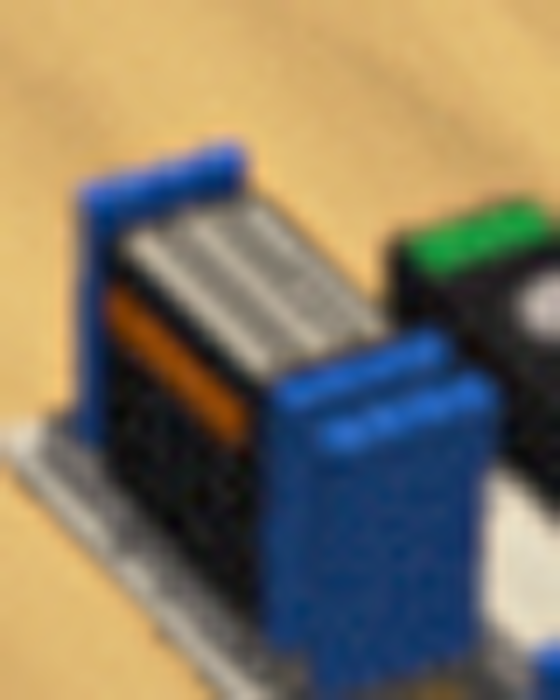

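Run:
```python
from h import *
T=snap('top'); Sd=snap('side')
a=.1158;ex=np.array([np.cos(a),np.sin(a)]);ey=np.array([-ex[1],ex[0]])
for s,nm in((T,'top'),(Sd,'side')):
    P=cloud(s);hsv=cv2.cvtColor(s['image'],cv2.COLOR_RGB2HSV).astype(int);H,S,V=hsv[...,0],hsv[...,1],hsv[...,2]
    def q(m,z):
        v,u=np.nonzero(m); return np.array([onz(s,a_,b_,z)[:2] for a_,b_ in zip(u,v)])
    c=np.array([.573,.0836])
    uv=proj(s,[*c,.066]).round().astype(int); w=np.zeros(V.shape,bool); w[uv[1]-14:uv[1]+14,uv[0]-20:uv[0]+20]=1
    B=q(w&(H>100)&(H<130)&(S>110)&(V>(120 if nm=='side' else 100)),.07)-c
    M=q(w&(S<95)&(V>85),.066)-c
    bx,by=B@ex,B@ey; mx,my=M@ex,M@ey
    k=(abs(mx)<19)&(abs(my)<.029); k=(abs(mx)<.02)&(abs(my)<.031); M2=np.stack([mx[k],my[k]],1)
    n,l,stt,cc=None,None,None,None
    r=cv2.minAreaRect((M2*1000).astype(np.float32)); print(nm,'strips n',k.sum(),'mean',(M2.mean(0)*1e3).round(1),'rect',np.round(r[0],1),np.round(r[1],1),round(r[2],1))
    for nme,kk in(('L',(by>.03)&(by<.046)),('R',(by<-.03)&(by>-.045))):
        print('  cheek',nme,kk.sum(),'mean',(bx[kk].mean()*1e3).round(1),(by[kk].mean()*1e3).round(1),'x rng',(np.percentile(bx[kk],[2,98])*1e3).round(1),'y',(np.percentile(by[kk],[5,95])*1e3).round(1))
    km=w&(P[...,2]>.055)&(S<95)&(V>85); print('  strip z',np.nanmedian(P[...,2][km]))
```

```text
top strips n 217 mean [2.8 0.1] rect [ 2.4 -0.2] [58.9 34.5] 89.6
  cheek L 24 mean -0.2 35.9 x rng [-15.1  14.8] y [33.4 38.3]
  cheek R 27 mean -0.5 -37.4 x rng [-15.8  14. ] y [-40.3 -34.7]
  strip z 0.0662884196607792
side strips n 141 mean [2.4 3. ] rect [2.  2.8] [32.5 55. ] 2.2
  cheek L 19 mean 1.5 37.6 x rng [-13.5  16. ] y [34.5 40.7]
  cheek R 34 mean 3.1 -36.6 x rng [-12.9  18.8] y [-44.9 -31.1]
  strip z 0.06817923416754362
```

View pics/t19f.png

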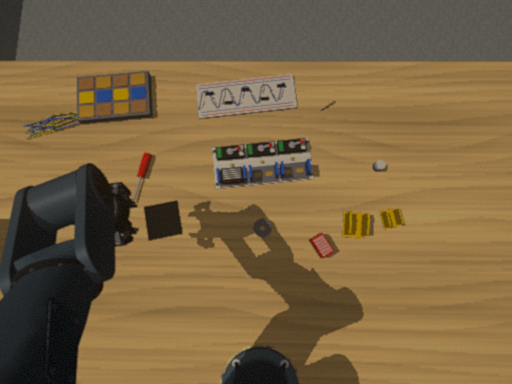

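Run:
```python
from h import *
print(job.sign_off())
```

```text
the job is handed in; nothing more can be done
None
```

The module is loaded in the left bay (rack +y), which is in line with the toggle that was off at the start. I handed the job in at about 22 s; the hand-in gives no verdict.

**What I did:**
- I dragged a closed fingertip along the bank, and the side picture showed all three toggles off.
- I lifted the black module by its ends from the larger yellow carrier, stood it on the mat and let go.
- I then re-gripped it by its sides and lowered it into the bay, stopping when about 6 N of contact force showed it had reached the floor.

**Last checks:**
- **Seating:** the module is upright with its top at about 66 mm, as expected if fully down. It lines up with the rack to within about half a degree.
- **Centring:** by the top view it is within about 1 mm along the row. Across the row the top view suggested 2–3 mm off and the side view about 0. The side view also gave 2.4 mm along the row, but the nearer cheek hides part of the module there, so I trusted the top view. I did not nudge it further.
- **Other items:** the reel, capacitor, screwdriver and red look-alike look unmoved in the final top picture. The gripper was open and clear of everything.

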